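Hold the bench lathe's key switch at run

ROBOT

A 6-joint arm with a two-finger parallel gripper is mounted at the origin on the work surface. World frame = base frame: x ahead of the robot, y to its left, z up, the work surface at z = 0. Lengths are in mm, angles in rad, forces in N, time in s.
With the tool pointing down it reaches from about 325 to 850 mm from the base axis. Payload 15.5 kg.
Tool frame: the origin (TCP) lies at the very end of the fingers, on their centre line; the grasp point (between the pads) lies 19 mm behind it; z points along the fingers, y is the line along which they close (so a half turn about z gives the same grasp; the last joint's range is limited). The gripper opens to 91 mm and grips with 3 to 60 N. Pads are 32 mm wide; open, the fingers measure 118 mm over their backs; the gripper's body (76 mm by 178 mm) begins 60 mm behind the grasp point.
Start: joints at [-1.258, 0.494, 1.345, -0, 1.302, -0.096], TCP at [248.444, -573.5, 213.915] pointing down, gripper open.
Joint ranges: [-2.91, 2.91], [-0.82, 2.16], [0.22, 2.67], [-1.22, 4.37], [0.12, 2.79], [-3.08, 3.08]. Speed limits (rad/s): [1.89, 1.89, 2.57, 3.01, 3.01, 3.01].

INTERFACE

Orientations are given as [roll, pitch, yaw] about the fixed x, y, z axes, in that order (R = Rz(yaw) Ry(pitch) Rx(roll)).
In Python, from plant import ctrl, imaging, order, nets gives the robot as it stands.
- The arm moves only by the tool servo_tool, never from a script. Its arguments are lists of equal length, an entry for each row: "delta_pos": the shift along the tool's x, y, z in m, a list of three; "twist": the turn, a rotation vector about the tool's x, y, z in degrees, a list of three; "gripper": the closure in counts, from 0 (fully open) to 255 (shut). A call has 1 to 20 rows; each row is the pose to reach, as a shift and turn from the pose commanded when the call began, along the tool's axes at that moment; what a row does not reach only later rows make up. A row lasts 1/12 s, in which the tool goes at most 41.7 mm and 7.16 degrees, less where a joint would pass 70% of its speed; a pose out of reach is approached as far as the arm can. A call with a gripper value outside its range is refused whole. The fingers move at their own pace and stop on an object; "squeeze" is the grip in N (left out, the last holds). Time passes only in rows, so rows that repeat a pose let the fingers close. It gives the time, the measured TCP pose, the force and the opening at its end, in the units of the state.
- ctrl.state(): the state, without advancing time (a new reading comes with each control period).
- imaging.snapshot(name): name is "scene" or "top" or "wrist"; returns (picture, depth): 420x560x3 uint8, red, green, blue; 420x560 float32, mm along the optical axis (not along the pixel's ray), 0 where there is no reading.
- imaging.get_calibration(name): a dict with "fx", "fy", "cx", "cy" (pixels), "R" (3x3) and "t" (3): a world point X has camera coordinates R X + t. Camera axes: x right, y down, z forward; pixel columns grow to the right and rows downward; lengths in mm; the calibration is good to about 2 mm. A picture is of the moment at which its call begins: read the wrist's pose just before it. get_calibration takes no time and is no camera call; for the wrist camera it gives the pose at the moment of the call.
- order.sign_off(): hands the job in, once; it reports no verdict.
Trained networks look in the newest picture that a camera, given by its name, has taken for a name from the list of things; names that differ only in an ending like _2 or _b are one class to them, and where a whole thing is asked for, a point or a joint stands for the part that bears it (a point fixed in the world has none). Each returns a list of dicts, best first, with "score" (0 to 1); they miss things now and then, are a little off and sometimes report something else, mostly with a low value. They report only what shows in the picture. A call takes as long as a camera call. They do not tell look-alikes from the thing itself.
- nets.boxes_of(target, camera): "centre" ([x, y, z] in mm, in the coordinates of the camera as it stood for that picture, good to about 4 mm: the middle of the surface that is visible of it).
The state is a dict: "time_s": time; "q": joint angles; "joint_vel": joint speeds; "joint_torque": joint torques, N m; "tcp_pos": TCP position; "tool_rot": TCP orientation; "contact_force": force on the tool from outside, world axes, zero at the start; "ft_torque": the same for the moment, N m; "width": finger opening in mm.
Only numpy, scipy, OpenCV 4.12 (cv2) and the standard library are available. Lean on these libraries where they do the work, as an engineer would, in place of code of your own. Each camera call takes 0.05 s, during which the arm holds its last target. There are 200 camera calls.

TASK

Take the red key out of the wooden stand, push it into the keyway of the grey switch box until its collar sits on the brass face (wiggle it past the sticky pins), then turn it clockwise a full quarter turn, to the stop at the green mark. The switch springs back when let go, so finish while still gripping the key and holding it turned, fully home. Leave the blue and yellow keys in the stand and do not disturb the other things on the bench.

Things in the scene. Friction and masses are not known exactly. Their poses are not given: they have to be found in the camera images.
- key_red: red-bowed key, upright in the stand; use this one. 72 mm tall, 60 g +-30 %. Origin: centre of the blade's lower end; z up, y along the width of blade and bow, x through their thickness. Blade 0-26 mm (16 mm wide, 5 thick, wedge nose 13 wide, 2 thick at its end), round collar 26-30 mm (28 across), neck 30-38 mm (18 wide, 8 thick), bow 38-72 mm (36 wide, 10 thick). Fits the keyway either way round
- key_blue: blue-bowed key, upright in the stand; same shape as the red one; stays in the stand
- key_yellow: yellow-bowed key, upright in the stand; same shape as the red one; stays in the stand
- stand: fixed block of light wood, 60 mm (x) by 200 (y) by 45 high, origin at the centre of its underside. Three slots along y, at y = -60, 0, +60 mm, each 8 by 19 mm and 30 deep, hold the keys in any order: blade in the slot, collar on the stand's top (a key's origin is 19 mm above the table), key y along the stand's y
- lock_box: fixed grey steel box, 120 mm (x) by 160 (y) by 70 high, foot 150 by 50 by 6, origin at the centre of its underside. On top a dark steel ring, 60 mm outside, 46 inside, 10 high, surrounds the brass rotor. 42 mm from the centre: a red dot (off) towards +y, a green dot (run) towards +x
- keyway (a point): centre of the keyway's mouth in the brass rotor's face, 80 mm above the table, level with the ring; turns with the rotor: z up, y along the slot. Slot 18.5 mm (y) by 7.5 (x), 2 mm chamfer, deeper than the blade. Black pointer at its +y end, towards the red dot at rest. Two sticky sprung pins, 10 and 18 mm down, one each side, are pushed aside by the blade: 5 to 15 N downward
- switch (a joint): turn of the rotor in rad: 0 at rest (slot along the box's y), growing clockwise seen from above to a hard stop at 1.60 (a quarter turn is 1.57, pointer at the green dot). A spring pulls it back to 0: 0.025 N m at 0, 0.105 N m at the quarter turn
- chuck: loose three-jaw steel lathe chuck, 72 mm across, 44 mm high, origin at the centre of its underside; leave alone
- oil: loose white oil bottle with red cap, 52 mm across, 125 mm high, origin at the centre of its underside; leave alone
- pulley: loose black stepped pulley, 66 mm across, 30 mm high, origin at the centre of its underside; leave alone
- tin: loose open aluminium parts tin, 68 mm across, 40 mm high, origin at the centre of its underside; leave alone
- driver: loose screwdriver with orange handle, 150 mm long, lying flat along its own x; leave alone
Things that resemble listed ones, but are neither listed nor needed, are in the scene too. Leave any orange look-alike of the key_red alone.

How it is judged:
By the outcome, as a careful person would: the job done as asked, in the order asked, and still so for the second after the job is handed in, while the arm keeps its last pose, push and grip.
It also fails if it takes over 48 s, if anything falls off the work surface, if the arm or the gripper's body presses on something with over 40 N, if the wrist force passes 120 N, or if a joint passes its speed limit or range.

## Working session

There is one attempt and no reset: what is moved stays moved. The work goes in short steps, Python scripts to look and compute and a tool call to move; the robot and the scene stay as the last step left them, time stands still between calls to the robot, and variables do not carry over. Pictures are saved under pics/ and viewed, on a budget of 10 in all, crops included, one or two more only if the job needs it, and the job is handed in when it is done.

Besides the shell and the picture viewer there is one more tool, called after ">>>" in YAML: its name, and indented under it one key for each argument. servo_tool: Moves the arm, as the interface text tells. Its arguments: {"type":"object","properties":{"delta_pos":{"type":"array","items":{"type":"array","items":{"type":"number"}}},"twist":{"type":"array","items":{"type":"array","items":{"type":"number"}}},"gripper":{"type":"array","items":{"type":"number"}},"squeeze":{"type":"number"}},"required":["delta_pos","twist","gripper"]}

```bash
mkdir -p pics; cat > h.py <<'E'
import numpy as np, cv2
from plant import ctrl, imaging, order, nets
def snap(n,f=None):
    c=imaging.get_calibration(n); p,d=imaging.snapshot(n)
    if f: cv2.imwrite('pics/'+f,p[:,:,::-1])
    return p,d,{k:np.array(v) for k,v in c.items()}
def world(c,u,v,z):
    P=np.array([(u-c['cx'])/c['fx']*z,(v-c['cy'])/c['fy']*z,z]); return c['R'].T@(P-c['t'])
def c2w(c,P): return c['R'].T@(np.array(P)-c['t'])
def px(c,X):
    P=c['R']@np.array(X,float)+c['t']; return P[0]/P[2]*c['fx']+c['cx'],P[1]/P[2]*c['fy']+c['cy']
E
python3 - <<'E'
from h import *
a=[]
for n in ['scene','top']:
    p,d,c=snap(n); a.append(p); cv2.imwrite(f'pics/{n}0.png',p[:,:,::-1])
    print(n,c['R'].round(2).tolist(),c['t'].round(),c['fx'])
    for t in ['key_red','key_blue','key_yellow','stand','lock_box','keyway']:
        for r in nets.boxes_of(t,n)[:4]:
            X=c2w(c,r['centre']); print(n,t,round(r['score'],2),X.round(),np.round(px(c,X)))
print(ctrl.state())
E
```

```text
scene [[-0.04, 1.0, -0.01], [0.77, 0.03, -0.64], [-0.64, -0.04, -0.77]] [  46. -427. 1434.] 397.8348040951507
scene key_red 0.67 [595. 274.  71.] [396. 209.]
scene key_red 0.56 [719. 288.  15.] [404. 263.]
scene key_red 0.48 [764.  33.  37.] [298. 271.]
scene key_red 0.17 [ 516. -144.   81.] [232. 179.]
scene key_blue 0.51 [574. 219.  73.] [373. 201.]
scene key_yellow 0.78 [561. 160.  66.] [348. 199.]
scene stand 0.96 [593. 216.  49.] [371. 213.]
scene stand 0.16 [ 546. -137.   71.] [234. 190.]
scene keyway 0.72 [ 520. -142.   81.] [233. 181.]
top [[-0.09, -1.0, -0.0], [-0.98, 0.09, -0.2], [0.2, -0.02, -0.98]] [  44.  613. 1346.] 545.9034302665979
top key_red 0.57 [587. 270.  80.] [166. 235.]
top key_red 0.55 [718. 282.  11.] [164. 192.]
top key_blue 0.53 [571. 215.  77.] [188. 240.]
top stand 0.68 [572. 212.  46.] [191. 241.]
top lock_box 0.71 [ 515. -145.   69.] [332. 250.]
top keyway 0.47 [ 521. -149.   80.] [333. 246.]
{'time_s': 0.7, 'q': array([-1.25744520e+00,  4.93565661e-01,  1.34549699e+00,  1.51324115e-05,
        1.30249174e+00, -9.55334620e-02]), 'joint_vel': array([ 1.67152239e-03, -3.48185767e-04,  8.13790250e-05, -1.83375546e-03,
       -1.83316057e-03,  4.72828873e-04]), 'joint_torque': array([ 9.99086078e-04, -8.78516507e+01, -3.82194185e+01,  7.08134053e-02,
        4.44358739e-02, -6.08901405e-05]), 'tcp_pos': array([ 248.48217473, -573.49032957,  213.93735157]), 'tool_rot': array([ 3.14155318e+00, -1.08751970e-05,  4.08880574e-01]), 'contact_force': array([-0.2255833 ,  0.40810977, -0.34521988]), 'ft_torque': array([-0.00256853, -0.06391918,  0.01694052]), 'width': 90.76394140043348}
```

View pics/scene0.png

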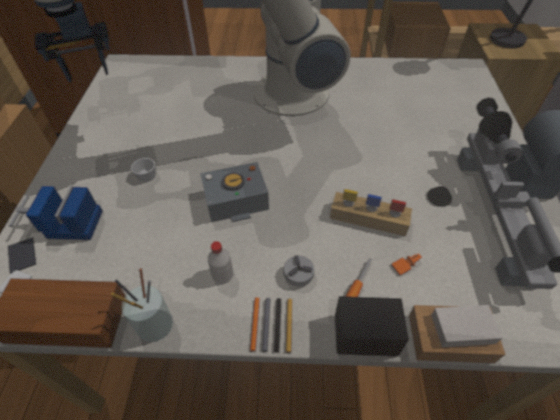

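View pics/top0.png

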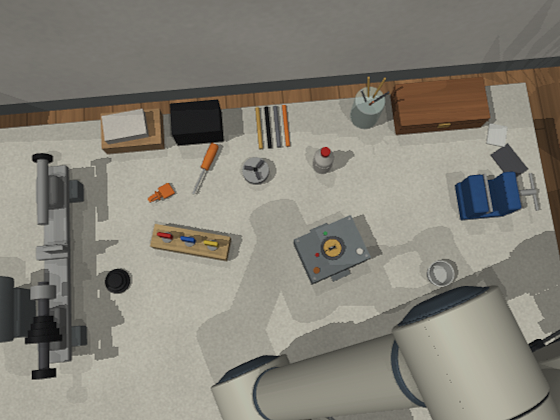

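Candidates for the red key: the red bow in the stand (scene 398,204; top 165,235), and the orange key lying flat (scene 405,264; top 160,192), which is the look-alike. I'm choosing the one in the stand. Next I'll look at the lock from close by on the way there.

>>> servo_tool:
  delta_pos:
    - [0.034, -0.024, -0.01]
    - [0.067, -0.049, -0.02]
    - [0.1, -0.073, -0.03]
    - [0.133, -0.097, -0.04]
    - [0.167, -0.12, -0.05]
    - [0.2, -0.145, -0.06]
    - [0.233, -0.17, -0.07]
    - [0.267, -0.195, -0.08]
    - [0.3, -0.22, -0.09]
    - [0.333, -0.245, -0.1]
    - [0.36, -0.265, -0.1]
    - [0.36, -0.265, -0.1]
    - [0.36, -0.265, -0.1]
    - [0.36, -0.265, -0.1]
  twist:
    - [0, 0, 0]
    - [0, 0, 0]
    - [0, 0, 0]
    - [0, 0, 0]
    - [0, 0, 0]
    - [0, 0, 0]
    - [0, 0, 0]
    - [0, 0, 0]
    - [0, 0, 0]
    - [0, 0, 0]
    - [0, 0, 0]
    - [0, 0, 0]
    - [0, 0, 0]
    - [0, 0, 0]
  gripper: [0, 0, 0, 0, 0, 0, 0, 0, 0, 0, 0, 0, 0, 0]

```text
time_s: 1.87
tcp_pos: [473.3, -187.3, 313.8]
tool_rot: [3.142, 0.0, 0.41]
contact_force: [-0.8, -0.4, -0.3]
width: 91.1
```

```bash
python3 - <<'E'
from h import *
s=ctrl.state(); p,d,c=snap('wrist','lock1.png')
print(s['time_s'],s['tcp_pos'],s['tool_rot'],s['q'])
print(c, 'cam', -c['R'].T@c['t'])
for t in ['keyway','lock_box']:
    for r in nets.boxes_of(t,'wrist')[:3]:
        X=c2w(c,r['centre']); print(t,r['score'],X.round(1),np.round(px(c,X)))
E
```

```text
1.8667 [ 473.2966526  -187.27592998  313.84065354] [3.14150906e+00 3.22891136e-04 4.09656120e-01] [-4.93928491e-01  2.38813759e-01  1.47081015e+00 -3.08337121e-04
  1.43210289e+00  6.67254350e-01]
{'fx': array(356.08497518), 'fy': array(356.08497518), 'cx': array(281.85696438), 'cy': array(207.50841252), 'R': array([[ 3.97391700e-01, -9.17648584e-01, -9.55184984e-04],
       [-8.87253069e-01, -3.84494061e-01,  2.54845657e-01],
       [-2.34226019e-01, -1.00426058e-01, -9.66981271e-01]]), 't': array([-359.18041532,  293.9057998 ,  577.65785268])} cam [ 538.80663812 -158.58446401  483.34062437]
keyway 0.95 [ 516.5 -138.6   83.1] [257. 125.]
lock_box 0.79 [ 523.3 -139.    71.1] [261. 120.]
```

View pics/lock1.png

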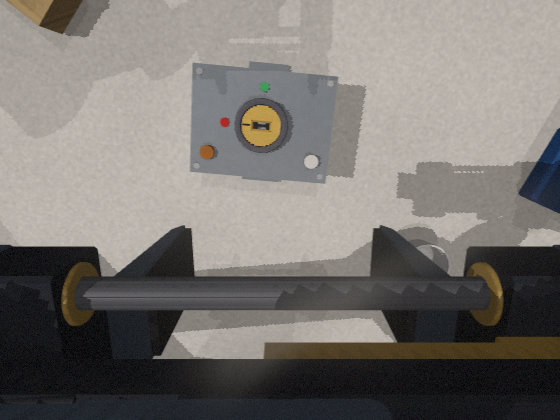

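The wrist picture shows the brass rotor at (261,125) with its slot and the pointer to the left. The red dot is at (225,122) and the green dot at (264,87).

```bash
cat >> h.py <<'E'
def onplane(c,u,v,z):
    o=-c['R'].T@c['t']; r=c['R'].T@np.array([(u-c['cx'])/c['fx'],(v-c['cy'])/c['fy'],1]); return o+r*(z-o[2])/r[2]
def locklook(p,d,c,f=None):
    h=cv2.cvtColor(p,cv2.COLOR_RGB2HSV); H,S,V=[h[...,i].astype(int) for i in range(3)]
    K,_=max(((m,0) for m in [1]),default=1)
    def comps(m,amin,amax):
        n,l,st,ce=cv2.connectedComponentsWithStats(m.astype(np.uint8)); return [(st[i,4],ce[i],l==i) for i in range(1,n) if amin<=st[i,4]<=amax]
    for nm,m in [('brass',(H>15)&(H<30)&(S>120)&(V>120)),('red',((H<6)|(H>173))&(S>150)&(V>90)),('green',(H>45)&(H<85)&(S>100)&(V>50))]:
        for a,ce,mm in comps(m,15,5000):
            z=80 if nm=='brass' else 70
            if nm=='brass':
                hull=cv2.convexHull(np.argwhere(mm)[:,::-1].astype(np.int32)); (u,v),ax,an=cv2.fitEllipse(hull)
            else: u,v=ce
            print(nm,a,(round(u,1),round(v,1)),onplane(c,u,v,z).round(1),'depthpt',world(c,u,v,np.median(d[int(v)-1:int(v)+2,int(u)-1:int(u)+2])).round(1))
E
python3 - <<'E'
from h import *
p=cv2.imread('pics/lock1.png')[:,:,::-1].copy()
p2,d,c=snap('wrist')
locklook(p2,d,c)
ys,xs=np.mgrid[110:142:4,240:284:4]
o=[world(c,x,y,d[y,x])[2] for x,y in zip(xs.ravel(),ys.ravel())]; print(np.round(o).reshape(xs.shape))
s,ds,cs=snap('scene')
locklook(s,ds,cs)
E
```

```text
brass 1148 (259.8, 124.5) [ 518.1 -141.6   80. ] depthpt [ 516.6 -140.3   50.4]
brass 77 (495.3, 281.3) [ 458.3 -481.3   80. ] depthpt [ 523.8 -218.7  409.4]
red 58 (np.float64(223.5), np.float64(121.1)) [ 504.7 -102.1   70. ] depthpt [ 504.8 -102.2   71. ]
green 67 (np.float64(263.2), np.float64(85.7)) [ 557.5 -128.7   70. ] depthpt [ 557.5 -128.8   70.8]
[[ 79.  77. 483.  79.  80.  80.  78.  77.  78.  80.  78.]
 [ 78.  79.  79.  79.  78.  80.  79.  78.  80.  75.  78.]
 [ 77.  78.  79.  79.  78.  78.  78.  80.  77.  78.  78.]
 [ 69.  78.  79.  50.  68.  71.  70.  77.  78.  78.  77.]
 [ 71.  79.  79.  51.  51.  63.  50.  78.  79.  80.  68.]
 [ 76.  78.  79.  79.  79.  78.  80.  80.  78.  78.  78.]
 [ 79.  79.  79.  79.  80.  79.  80.  79.  79.  81.  79.]
 [ 79.  77.  78.  79.  79.  78.  79.  78.  79.  78.  79.]]
brass 117 (232.7, 179.7) [ 516.9 -142.6   80. ] depthpt [ 513.7 -143.3   76.7]
brass 23 (350.7, 191.2) [548.2 164.8  80. ] depthpt [558.2 162.6  90.9]
brass 157 (288.9, 324.7) [912.7  15.5  80. ] depthpt [882.7  15.4  11.6]
red 48 (np.float64(215.8), np.float64(245.8)) [ 721.5 -159.5   70. ] depthpt [ 759.1 -146.9  124.9]
```

>>> servo_tool:
  delta_pos:
    - [0.022, -0.029, 0]
    - [0.044, -0.058, 0]
    - [0.066, -0.087, 0]
    - [0.088, -0.116, 0]
    - [0.11, -0.145, 0]
    - [0.132, -0.174, 0]
    - [0.154, -0.203, 0]
    - [0.176, -0.232, 0]
    - [0.198, -0.261, 0]
    - [0.22, -0.288, 0]
    - [0.22, -0.288, 0]
    - [0.22, -0.288, 0]
    - [0.22, -0.288, 0]
  twist:
    - [0, 0, -5]
    - [0, 0, -10]
    - [0, 0, -15]
    - [0, 0, -20]
    - [0, 0, -25]
    - [0, 0, -30]
    - [0, 0, -35]
    - [0, 0, -40]
    - [0, 0, -46]
    - [0, 0, -51]
    - [0, 0, -51]
    - [0, 0, -51]
    - [0, 0, -51]
  gripper: [0, 0, 0, 0, 0, 0, 0, 0, 0, 0, 0, 0, 0]

```text
time_s: 3.2
tcp_pos: [560.8, 163.6, 313.7]
tool_rot: [-3.141, 0.001, 1.297]
contact_force: [-0.2, 0.2, -0.8]
width: 90.9
```

```bash
python3 - <<'E'
from h import *
s=ctrl.state(); p,d,c=snap('wrist'); np.savez('w2.npz',p=p,d=d,**c)
cv2.imwrite('pics/stand1.png',p[:240,:,::-1])
print(s['time_s'],s['tcp_pos'],s['tool_rot'],s['q'])
for t in ['key_red','key_blue','key_yellow']:
    for r in nets.boxes_of(t,'wrist')[:3]:
        X=c2w(c,r['centre']); print(t,r['score'],X.round(1),np.round(px(c,X)))
h=cv2.cvtColor(p,cv2.COLOR_RGB2HSV).astype(int); H,S,V=h[...,0],h[...,1],h[...,2]
for nm,m in [('red',((H<7)|(H>172))&(S>140)&(V>60)),('blue',(H>100)&(H<130)&(S>130)&(V>50)),('yel',(H>20)&(H<35)&(S>150)&(V>80))]:
    n,l,st,ce=cv2.connectedComponentsWithStats(m.astype(np.uint8))
    for i in range(1,n):
        if st[i,4]<60: continue
        k=l==i; vv,uu=np.nonzero(k); zz=d[k]; W=np.array([world(c,u,v,z) for u,v,z in zip(uu,vv,zz) if z>0])
        if len(W)<20: continue
        T=W[W[:,2]>np.percentile(W[:,2],90)-5]
        rr=cv2.minAreaRect(T[:,:2].astype(np.float32))
        print(nm,st[i],ce[i].round(1),'zmax',np.percentile(W[:,2],90).round(1),'top',T.mean(0).round(1),rr)
E
```

```text
3.2 [560.77401846 163.60560747 313.66869296] [-3.14119287e+00  5.90623820e-04  1.29738778e+00] [ 1.81879818e-01  3.56227679e-01  1.29820902e+00 -3.55890640e-04
  1.48777473e+00  4.55318108e-01]
key_red 0.75 [716.4 290.9   9.9] [377.  35.]
key_red 0.67 [588.3 277.2  84.3] [278.  70.]
key_blue 0.7 [570.9 222.1  84.8] [277. 126.]
key_blue 0.66 [746.1  44.7  35. ] [443. 221.]
key_yellow 0.87 [554.8 162.4  88.8] [278. 182.]
red [274  50   9  39 311] [278.3  68.5] zmax 90.7 top [588.5 278.2  89.4] ((588.209716796875, 278.2563781738281), (35.59210205078125, 8.286181449890137), 74.28517150878906)
blue [275 111   9  33 277] [279. 127.] zmax 90.5 top [572.9 220.4  89.3] ((572.826416015625, 220.31686401367188), (33.81438064575195, 8.688650131225586), 74.31668090820312)
yel [276 163   9  35 270] [279.5 180.1] zmax 90.3 top [557.1 162.9  89.2] ((556.9929809570312, 162.54522705078125), (35.2214469909668, 7.957897663116455), 74.32633209228516)
```

View pics/stand1.png

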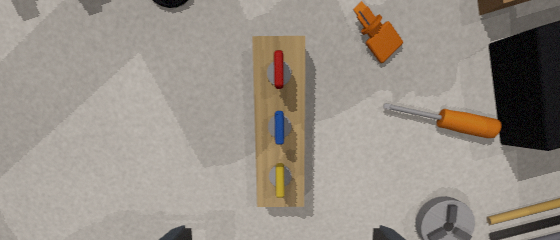

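The red key is confirmed in the stand at (278,68), upright, with its top at z≈90.7. The orange key at (380,35) lies on the bench. I'll take a second, closer view.

>>> servo_tool:
  delta_pos:
    - [0.018, -0.001, 0.035]
    - [0.036, -0.003, 0.07]
    - [0.05, -0.004, 0.105]
    - [0.057, -0.004, 0.114]
    - [0.057, -0.004, 0.114]
    - [0.057, -0.004, 0.114]
  twist:
    - [0, 0, 0]
    - [0, 0, 0]
    - [0, 0, 0]
    - [0, 0, 0]
    - [0, 0, 0]
    - [0, 0, 0]
  gripper: [0, 0, 0, 0, 0, 0]

```text
time_s: 3.9
tcp_pos: [572.8, 220.0, 201.1]
tool_rot: [3.141, -0.0, 1.299]
contact_force: [-0.3, 0.7, 1.1]
width: 90.9
```

```bash
cat >> h.py <<'E'
def keys(p,d,c,sel=('red',)):
    h=cv2.cvtColor(p,cv2.COLOR_RGB2HSV).astype(int); H,S,V=h[...,0],h[...,1],h[...,2]
    for nm,m in [('red',((H<7)|(H>172))&(S>140)&(V>60)),('blue',(H>100)&(H<130)&(S>130)&(V>50)),('yel',(H>20)&(H<35)&(S>150)&(V>80))]:
        if nm not in sel: continue
        n,l,st,ce=cv2.connectedComponentsWithStats(m.astype(np.uint8))
        for i in range(1,n):
            if st[i,4]<60: continue
            vv,uu=np.nonzero((l==i)&(d>0)); W=np.array([world(c,u,v,d[v,u]) for u,v in zip(uu,vv)])
            if len(W)<20: continue
            T=W[W[:,2]>np.percentile(W[:,2],90)-5]
            print(nm,st[i],'z90',np.percentile(W[:,2],90).round(1),'top',T.mean(0).round(1),cv2.minAreaRect(T[:,:2].astype(np.float32)))
E
python3 - <<'E'
from h import *
s=ctrl.state(); p,d,c=snap('wrist','stand2.png')
print(s['time_s'],s['tcp_pos'],s['tool_rot'])
keys(p,d,c,('red','blue'))
E
```

```text
3.9 [572.77299333 219.98361271 201.0637476 ] [ 3.14110899e+00 -2.61810258e-05  1.29872374e+00]
red [276 106  12  47 545] z90 90.4 top [588.4 278.4  89.2] ((588.292724609375, 278.176513671875), (34.925113677978516, 8.642770767211914), 74.52733612060547)
blue [277 178  11  47 485] z90 90.2 top [573.1 221.6  89.3] ((572.7119140625, 220.9286651611328), (34.7644157409668, 8.203015327453613), 74.53087615966797)
```

>>> servo_tool:
  delta_pos:
    - [0.03, 0, 0.01]
    - [0.06, 0, 0.03]
    - [0.06, 0, 0.06]
    - [0.06, 0, 0.09]
    - [0.06, 0, 0.115]
    - [0.06, 0, 0.135]
    - [0.06, 0, 0.144]
    - [0.06, 0, 0.144]
    - [0.06, 0, 0.144]
    - [0.06, 0, 0.144]
    - [0.06, 0, 0.144]
    - [0.06, 0, 0.144]
    - [0.06, 0, 0.144]
    - [0.06, 0, 0.144]
    - [0.06, 0, 0.144]
    - [0.06, 0, 0.144]
    - [0.06, 0, 0.144]
  twist:
    - [0, 0, 0]
    - [0, 0, 0]
    - [0, 0, 0]
    - [0, 0, 0]
    - [0, 0, 0]
    - [0, 0, 0]
    - [0, 0, 0]
    - [0, 0, 0]
    - [0, 0, 0]
    - [0, 0, 0]
    - [0, 0, 0]
    - [0, 0, 0]
    - [0, 0, 0]
    - [0, 0, 0]
    - [0, 0, 0]
    - [0, 0, 0]
    - [0, 0, 0]
  gripper: [0, 0, 0, 0, 0, 0, 0, 0, 255, 255, 255, 255, 255, 255, 255, 255, 255]
  squeeze: 50

```text
time_s: 5.37
tcp_pos: [588.4, 278.3, 55.9]
tool_rot: [-3.142, 0.0, 1.299]
contact_force: [0.4, -0.3, 0.5]
width: 34.2
```

>>> servo_tool:
  delta_pos:
    - [0, 0, 0]
    - [0, 0, 0]
    - [0, 0, 0]
    - [0, 0, 0]
    - [0, 0, 0]
    - [0, 0, 0]
    - [0, 0, 0]
    - [0, 0, 0]
  twist:
    - [0, 0, 0]
    - [0, 0, 0]
    - [0, 0, 0]
    - [0, 0, 0]
    - [0, 0, 0]
    - [0, 0, 0]
    - [0, 0, 0]
    - [0, 0, 0]
  gripper: [255, 255, 255, 255, 255, 255, 255, 255]

```text
time_s: 6.03
tcp_pos: [588.4, 278.3, 55.9]
tool_rot: [-3.142, 0.0, 1.299]
contact_force: [-0.1, -0.5, -0.9]
width: 10.0
```

>>> servo_tool:
  delta_pos:
    - [0, 0, -0.006]
    - [0, 0, -0.016]
    - [0, 0, -0.03]
    - [0, 0, -0.05]
    - [0, 0, -0.075]
    - [0, 0, -0.1]
    - [0, 0, -0.13]
    - [0, 0, -0.16]
    - [0, 0, -0.16]
    - [0, 0, -0.16]
  twist:
    - [0, 0, 0]
    - [0, 0, 0]
    - [0, 0, 0]
    - [0, 0, 0]
    - [0, 0, 0]
    - [0, 0, 0]
    - [0, 0, 0]
    - [0, 0, 0]
    - [0, 0, 0]
    - [0, 0, 0]
  gripper: [255, 255, 255, 255, 255, 255, 255, 255, 255, 255]

```text
time_s: 6.87
tcp_pos: [589.3, 278.6, 218.7]
tool_rot: [3.138, -0.003, 1.299]
contact_force: [0.3, -0.2, -2.2]
width: 9.8
```

```bash
python3 - <<'E'
from h import *
s=ctrl.state(); p,d,c=snap('wrist'); ps,ds,cs=snap('scene')
print(s['time_s'],s['tcp_pos'],s['tool_rot'],s['width'],s['q'])
u,v=map(int,px(cs,s['tcp_pos']+[0,0,-20])); print(u,v)
a=cv2.resize(ps[max(v-60,0):v+80,u-70:u+70],(420,420),interpolation=2)
x=np.hstack([p[:420,100:460],a[:420]]); cv2.imwrite('pics/lift.png',x[:,:,::-1]); print(px(c,s['tcp_pos']))
E
```

```text
6.8667 [589.2972007  278.6358666  218.73791495] [ 3.13805152e+00 -2.61020082e-03  1.29894678e+00] 9.767511397779549 [3.50082624e-01 5.25839173e-01 1.27193102e+00 5.99522247e-05
 1.33942368e+00 6.21923172e-01]
409 170
(np.float64(282.68588379938876), np.float64(258.8995109789906))
```

View pics/lift.png

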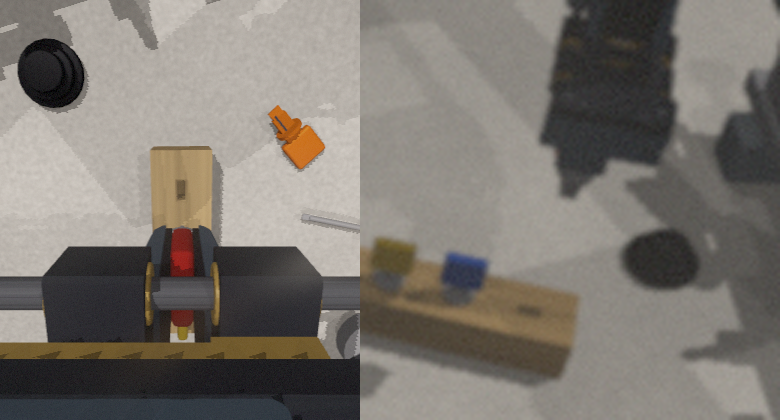

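>>> servo_tool:
  delta_pos:
    - [-0.03, 0.003, 0]
    - [-0.065, 0.007, 0]
    - [-0.1, 0.011, 0]
    - [-0.135, 0.014, 0]
    - [-0.17, 0.018, 0]
    - [-0.205, 0.022, 0]
    - [-0.24, 0.025, 0]
    - [-0.275, 0.029, 0.005]
    - [-0.31, 0.033, 0.015]
    - [-0.345, 0.036, 0.025]
    - [-0.38, 0.04, 0.035]
    - [-0.41, 0.043, 0.045]
    - [-0.4235, 0.0446, 0.056]
    - [-0.4235, 0.0446, 0.056]
    - [-0.4235, 0.0446, 0.056]
    - [-0.4235, 0.0446, 0.056]
  twist:
    - [0, 0, -2.6]
    - [0, 0, -5.2]
    - [0, 0, -7.8]
    - [0, 0, -10.4]
    - [0, 0, -13]
    - [0, 0, -15.6]
    - [0, 0, -18.2]
    - [0, 0, -20.8]
    - [0, 0, -23.4]
    - [0, 0, -26]
    - [0, 0, -28.6]
    - [0, 0, -31.2]
    - [0, 0, -33.8]
    - [0, 0, -33.8]
    - [0, 0, -33.8]
    - [0, 0, -33.8]
  gripper: [255, 255, 255, 255, 255, 255, 255, 255, 255, 255, 255, 255, 255, 255, 255, 255]

```text
time_s: 8.3
tcp_pos: [517.4, -140.9, 159.7]
tool_rot: [-3.141, -0.001, 1.888]
contact_force: [0.7, 0.8, -1.4]
width: 9.6
```

```bash
python3 - <<'E'
from h import *
s=ctrl.state(); p,d,c=snap('wrist','hover.png')
print(s['time_s'],s['tcp_pos'],s['tool_rot'],s['width'],s['q'],s['contact_force'])
locklook(p,d,c)
E
```

```text
8.3 [ 517.43554122 -140.89616326  159.72382796] [-3.14090692e+00 -8.83923911e-04  1.88778458e+00] 9.550158989439712 [-3.77377669e-01  4.33303097e-01  1.63075853e+00  2.72846687e-04
  1.07862362e+00 -6.94495286e-01] [ 0.66312454  0.81010974 -1.376411  ]
brass 1749 (282.0, 215.4) [ 517.1 -140.4   80. ] depthpt [ 519.8 -148.7   49.2]
brass 96 (247.5, 279.8) [ 507.9 -197.2   80. ] depthpt [ 498.9 -109.7  255.4]
brass 53 (315.4, 273.8) [ 555.6 -176.4   80. ] depthpt [ 513.4 -104.2  253.9]
brass 64 (316.8, 302.1) [ 564.6 -198.6   80. ] depthpt [ 514.9 -108.8  258. ]
brass 85 (247.3, 307.5) [ 514.5 -219.9   80. ] depthpt [ 500.6 -114.8  258.2]
brass 1495 (361.6, 357.7) [ 615.9 -234.6   80. ] depthpt [ 524.8 -112.7  267.9]
brass 1410 (137.6, 350.5) [ 441.4 -284.7   80. ] depthpt [ 481.3 -127.1  265.5]
brass 44 (211.0, 348.2) [ 497.3 -264.1   80. ] depthpt [ 495.6 -122.4  264.7]
red 141 (np.float64(281.8), np.float64(158.3)) [ 504.5 -102.2   70. ] depthpt [ 504.4 -102.    71.3]
red 997 (np.float64(281.8), np.float64(253.5)) [ 527.4 -172.5   70. ] depthpt [ 512.1 -125.2  193. ]
red 292 (np.float64(281.6), np.float64(317.6)) [ 544.7 -225.9   70. ] depthpt [ 521.1 -153.1  193.4]
green 132 (np.float64(337.3), np.float64(213.9)) [ 557.4 -129.    70. ] depthpt [ 557.2 -128.8   70.9]
```

View pics/hover.png

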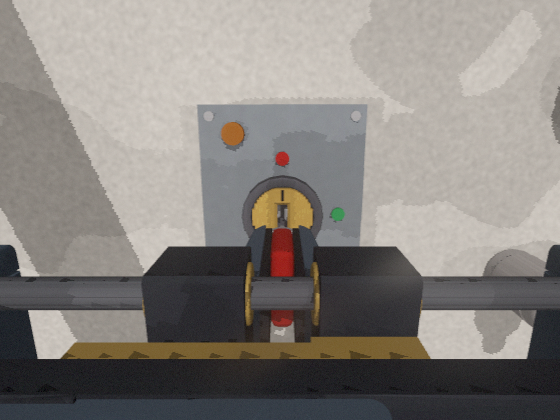

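The key is held over the rotor: the blade's line matches the slot at (282,215), and the dots are at (282,158) and (337,214). I'll descend to the mouth.

>>> servo_tool:
  delta_pos:
    - [-0.001, 0, 0.015]
    - [-0.001, 0, 0.03]
    - [-0.001, 0, 0.038]
    - [-0.001, 0, 0.042]
    - [-0.001, 0, 0.045]
    - [-0.001, 0, 0.048]
    - [-0.001, 0, 0.05]
    - [-0.001, 0, 0.05]
  twist:
    - [0, 0, 0]
    - [0, 0, 0]
    - [0, 0, 0]
    - [0, 0, 0]
    - [0, 0, 0]
    - [0, 0, 0]
    - [0, 0, 0]
    - [0, 0, 0]
  gripper: [255, 255, 255, 255, 255, 255, 255, 255]

```text
time_s: 9.02
tcp_pos: [518.1, -142.6, 110.0]
tool_rot: [3.141, 0.0, 1.889]
contact_force: [0.4, -0.3, -1.1]
width: 10.1
```

>>> servo_tool:
  delta_pos:
    - [0, 0, 0.002]
    - [0, 0, 0.004]
    - [0, 0, 0.006]
    - [0, 0, 0.008]
    - [0, 0, 0.01]
    - [0, 0, 0.01]
  twist:
    - [0, 0, 0]
    - [0, 0, 0]
    - [0, 0, 0]
    - [0, 0, 0]
    - [0, 0, 0]
    - [0, 0, 0]
  gripper: [255, 255, 255, 255, 255, 255]
  squeeze: 60

```text
time_s: 9.52
tcp_pos: [517.6, -142.6, 99.5]
tool_rot: [-3.141, -0.0, 1.889]
contact_force: [-1.8, -1.2, -3.6]
width: 9.5
```

>>> servo_tool:
  delta_pos:
    - [0, 0, 0.002]
    - [0, 0, 0.004]
    - [0, 0, 0.005]
    - [0, 0, 0.006]
    - [0, 0, 0.007]
    - [0, 0, 0.008]
    - [0, 0, 0.008]
    - [0, 0, 0.008]
  twist:
    - [0, 0, 1]
    - [0, 0, -1]
    - [0, 0, 1]
    - [0, 0, -1]
    - [0, 0, 1]
    - [0, 0, -1]
    - [0, 0, 0]
    - [0, 0, 0]
  gripper: [255, 255, 255, 255, 255, 255, 255, 255]

```text
time_s: 10.18
tcp_pos: [518.4, -142.7, 91.9]
tool_rot: [3.141, 0.0, 1.886]
contact_force: [2.3, -1.3, -4.6]
width: 9.7
```

```bash
python3 - <<'E'
from h import *
s=ctrl.state(); print(s['time_s'],s['tcp_pos'],s['contact_force'],s['ft_torque'])
p,d,c=snap('wrist','ins1.png'); ps,ds,cs=snap('scene'); s2=ctrl.state(); print(s2['contact_force'])
u,v=map(int,px(cs,[517,-142,95])); a=cv2.resize(ps[v-35:v+35,u-35:u+35],(420,420),interpolation=2)
b=cv2.resize(p[130:350,190:380],(363,420),interpolation=2)
cv2.imwrite('pics/ins1c.png',np.hstack([b,a])[:,:,::-1])
keys(p,d,c)
E
```

```text
10.1833 [ 518.36551343 -142.69701905   91.8585409 ] [ 2.33491085 -1.26164565 -4.610144  ] [-0.1369215  -0.69997966 -0.00489531]
[ 2.78770069 -0.79328314 -5.6197757 ]
red [273 161  18  18 261] z90 71.6 top [ 504.5 -102.1   70.8] ((504.6851806640625, -102.03923034667969), (9.271994590759277, 9.427314758300781), 16.002172470092773)
red [ 270  229   24   48 1072] z90 125.8 top [ 514.1 -130.9  124.8] ((514.353515625, -131.78746032714844), (9.739473342895508, 12.973183631896973), 18.309499740600586)
red [271 310  23  17 337] z90 126.2 top [ 521.9 -154.9  125.2] ((522.0145874023438, -155.28677368164062), (9.43898868560791, 9.186241149902344), 14.355536460876465)
```

View pics/ins1c.png

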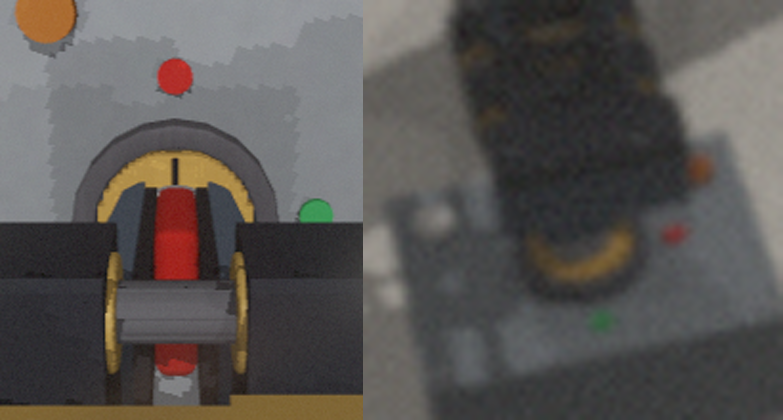

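Not quite home yet: about 1 mm is left. I'll press further with a wiggle.

>>> servo_tool:
  delta_pos:
    - [0, 0, 0.0007]
    - [0, 0, 0.0014]
    - [0, 0, 0.002]
    - [0, 0, 0.002]
    - [0, 0, 0.002]
    - [0, 0, 0.002]
  twist:
    - [0, 0, 1]
    - [0, 0, -1]
    - [0, 0, 1]
    - [0, 0, -1]
    - [0, 0, 0]
    - [0, 0, 0]
  gripper: [255, 255, 255, 255, 255, 255]

```text
time_s: 10.78
tcp_pos: [518.4, -142.8, 90.8]
tool_rot: [3.14, 0.001, 1.887]
contact_force: [-0.7, 1.0, 13.5]
width: 9.6
```

```bash
python3 - <<'E'
from h import *
s=ctrl.state(); print(s['time_s'],s['tcp_pos'],s['contact_force'],s['ft_torque'])
p,d,c=snap('wrist'); keys(p,d,c)
E
```

```text
10.7833 [ 518.42116742 -142.77208293   90.75273016] [-0.66458384  1.03089748 13.52026438] [0.13590265 0.0420568  0.04116836]
red [273 161  17  19 262] z90 71.4 top [ 504.5 -102.1   70.7] ((504.4823303222656, -102.19003295898438), (8.648923873901367, 9.701233863830566), 18.979629516601562)
red [ 270  229   24   48 1071] z90 124.8 top [ 514.2 -130.9  123.6] ((514.3538208007812, -131.5828399658203), (9.74538516998291, 12.827068328857422), 18.11229133605957)
red [271 310  23  17 338] z90 125.1 top [ 522.  -154.9  124.2] ((522.2333374023438, -155.28546142578125), (9.518009185791016, 9.351892471313477), 17.26004409790039)
```

>>> servo_tool:
  delta_pos:
    - [0, 0, 0.0005]
    - [0, 0, 0.001]
    - [0, 0, 0.001]
    - [0, 0, 0.001]
  twist:
    - [0, 0, 1]
    - [0, 0, -1]
    - [0, 0, 0]
    - [0, 0, 0]
  gripper: [255, 255, 255, 255]

```text
time_s: 11.17
tcp_pos: [518.5, -142.8, 90.6]
tool_rot: [3.14, 0.001, 1.887]
contact_force: [-5.6, 1.9, 32.3]
width: 9.4
```

```bash
python3 - <<'E'
from h import *
s=ctrl.state(); print(s['time_s'],s['tcp_pos'],s['contact_force'],s['ft_torque'])
p,d,c=snap('wrist'); keys(p,d,c)
E
```

```text
11.1667 [ 518.52987968 -142.78972743   90.61466532] [-5.61958668  1.85125037 32.25092647] [ 0.39489553  0.93004854 -0.00349167]
red [272 161  18  19 263] z90 71.5 top [ 504.4 -102.1   70.7] ((504.3688659667969, -102.2608871459961), (9.242050170898438, 9.594308853149414), 15.17318344116211)
red [ 270  229   24   48 1073] z90 124.7 top [ 514.2 -130.9  123.6] ((514.3794555664062, -131.45489501953125), (9.763371467590332, 12.336624145507812), 17.910219192504883)
red [271 310  23  17 337] z90 125.0 top [ 522.1 -154.9  124.1] ((522.2442016601562, -155.19711303710938), (9.47053050994873, 8.890807151794434), 17.612995147705078)
```

The collar is seated: the force rises steeply with no further travel. I'll ease the push and turn clockwise.

>>> servo_tool:
  delta_pos:
    - [0.0003, -0.0002, -0.0008]
    - [0.0005, -0.0003, -0.0008]
    - [0.0005, -0.0003, -0.0008]
    - [0.0005, -0.0003, -0.0008]
    - [0.0005, -0.0003, -0.0008]
    - [0.0005, -0.0003, -0.0008]
    - [0.0005, -0.0003, -0.0008]
    - [0.0005, -0.0003, -0.0008]
    - [0.0005, -0.0003, -0.0008]
  twist:
    - [0, 0, 2]
    - [0, 0, 6]
    - [0, 0, 11]
    - [0, 0, 16]
    - [0, 0, 21]
    - [0, 0, 26]
    - [0, 0, 30]
    - [0, 0, 30]
    - [0, 0, 30]
  gripper: [255, 255, 255, 255, 255, 255, 255, 255, 255]

```text
time_s: 11.97
tcp_pos: [518.2, -142.8, 90.7]
tool_rot: [3.14, 0.001, 1.364]
contact_force: [-1.6, -2.5, 16.0]
width: 9.5
```

>>> servo_tool:
  delta_pos:
    - [0, 0, 0]
    - [0, 0, 0]
    - [0, 0, 0]
    - [0, 0, 0]
    - [0, 0, 0]
    - [0, 0, 0]
    - [0, 0, 0]
    - [0, 0, 0]
    - [0, 0, 0]
    - [0, 0, 0]
    - [0, 0, 0]
    - [0, 0, 0]
    - [0, 0, 0]
    - [0, 0, 0]
    - [0, 0, 0]
  twist:
    - [0, 0, 5]
    - [0, 0, 10]
    - [0, 0, 15]
    - [0, 0, 20]
    - [0, 0, 25]
    - [0, 0, 30]
    - [0, 0, 35]
    - [0, 0, 40]
    - [0, 0, 45]
    - [0, 0, 50]
    - [0, 0, 55]
    - [0, 0, 59]
    - [0, 0, 62]
    - [0, 0, 62]
    - [0, 0, 62]
  gripper: [255, 255, 255, 255, 255, 255, 255, 255, 255, 255, 255, 255, 255, 255, 255]

```text
time_s: 13.22
tcp_pos: [517.7, -142.7, 90.7]
tool_rot: [3.14, -0.001, 0.282]
contact_force: [-3.9, -2.6, 19.1]
width: 9.7
```

```bash
python3 - <<'E'
from h import *
s=ctrl.state(); p,d,c=snap('wrist','turn.png'); print(s['time_s'],s['tcp_pos'],s['tool_rot'],s['contact_force'],s['ft_torque'],s['width'])
keys(p,d,c); locklook(p,d,c)
cv2.imwrite('pics/turnc.png',cv2.resize(p[100:350,160:410],(600,600),interpolation=2)[:,:,::-1])
E
```

```text
13.2167 [ 517.68701633 -142.70981857   90.6944609 ] [ 3.14038737e+00 -5.17813442e-04  2.81610342e-01] [-3.93105335 -2.60609258 19.08783037] [-0.50109628  0.78747533  0.06360775] 9.664829918204433
red [ 270  229   24   48 1067] z90 124.9 top [ 529.1 -138.9  123.7] ((528.4375610351562, -139.02220153808594), (12.80908203125, 9.750733375549316), 15.904662132263184)
red [200 238  17   9 122] z90 172.6 top [ 548.8 -113.2  173. ] ((548.7818603515625, -113.31275177001953), (0.7429350018501282, 4.13332462310791), 18.66779327392578)
red [271 310  23  16 328] z90 125.2 top [ 505.  -145.8  124.3] ((504.996826171875, -145.78131103515625), (8.606261253356934, 9.467704772949219), 11.893791198730469)
brass 962 (281.8, 242.5) [ 521.9 -141.    80. ] depthpt [ 533.8 -137.6  113.5]
brass 33 (245.4, 285.5) [ 491.9 -128.6   80. ] depthpt [ 548.5 -124.9  188.2]
brass 22 (317.5, 298.5) [ 495.4 -169.5   80. ] depthpt [ 550.  -141.2  188.5]
brass 27 (247.2, 306.9) [ 479.4 -132.9   80. ] depthpt [ 544.2 -126.6  189.4]
red 963 (np.float64(281.7), np.float64(253.2)) [ 512.1 -143.8   70. ] depthpt [ 533.2 -137.7  124.2]
red 121 (np.float64(207.8), np.float64(242.7)) [ 506.6 -101.7   70. ] depthpt [ 507.2 -101.9   71.3]
red 314 (np.float64(281.8), np.float64(317.1)) [ 472.6 -155.2   70. ] depthpt [ 505.1 -145.8  124.5]
green 269 (np.float64(278.5), np.float64(170.0)) [ 557.6 -128.9   70. ] depthpt [ 557.8 -128.8   71.1]
```

View pics/turnc.png

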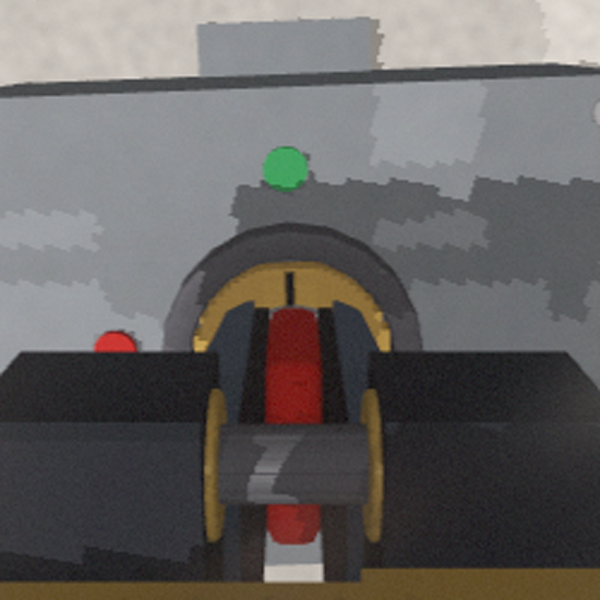

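The pointer is at crop (290,272–305), close to the green dot at (286,168). The blade has slack in the slot, so I'll measure the rotor's actual angle.

```bash
cat >> h.py <<'E'
def pointer(p,c):
    C=np.array([517.6,-142.0]); g=cv2.cvtColor(p,cv2.COLOR_RGB2GRAY).astype(np.float32)
    th=np.radians(np.arange(-30,50,.25)); out=[]
    for r in (17,18,19,20,21):
        uv=np.array([px(c,[C[0]+r*np.cos(t),C[1]+r*np.sin(t),80]) for t in th],np.float32)
        q=cv2.remap(g,uv[:,0].copy(),uv[:,1].copy(),1).ravel()
        k=(np.degrees(th)>0)&(np.degrees(th)<40); w=np.clip(np.median(q[k])-15-q,0,None)*k
        out.append((r,round(float((w*np.degrees(th)).sum()/max(w.sum(),1e-6)),1),round(float(w.max()))))
    print('pointer deg',out)
E
python3 - <<'E'
from h import *
p,d,c=snap('wrist'); pointer(p,c)
print('red',np.degrees(np.arctan2(39.9,-13.1))-90,'green',np.degrees(np.arctan2(13.1,39.9)), px(c,[557.5,-128.9,70]))
E
```

```text
pointer deg [(17, 17.9, 75), (18, 18.1, 71), (19, 17.9, 72), (20, 17.8, 66), (21, 17.8, 27)]
red 18.17608411060857 green 18.176084110608564 (np.float64(278.5134632695533), np.float64(170.21032174787547))
```

The pointer reads 17.9° against 18.2° for green. I'll turn a few more degrees onto the hard stop for margin.

>>> servo_tool:
  delta_pos:
    - [0, 0, 0]
    - [0, 0, 0]
    - [0, 0, 0]
    - [0, 0, 0]
    - [0, 0, 0]
  twist:
    - [0, 0, 2]
    - [0, 0, 4]
    - [0, 0, 5]
    - [0, 0, 5]
    - [0, 0, 5]
  gripper: [255, 255, 255, 255, 255]

```text
time_s: 13.73
tcp_pos: [517.8, -142.6, 90.7]
tool_rot: [3.14, -0.001, 0.195]
contact_force: [-3.8, -2.1, 17.5]
width: 9.7
```

```bash
python3 - <<'E'
from h import *
s=ctrl.state(); p,d,c=snap('wrist'); print(s['time_s'],s['tcp_pos'],s['tool_rot'],s['contact_force'],s['ft_torque'],s['width'])
pointer(p,c); keys(p,d,c)
E
```

```text
13.7333 [ 517.78700423 -142.64360207   90.71653345] [ 3.14046312e+00 -8.38278346e-04  1.94625567e-01] [-3.84877722 -2.14037225 17.48963734] [-0.45097612  0.73813609  0.08185444] 9.720598975523474
pointer deg [(17, 16.3, 72), (18, 16.4, 70), (19, 16.6, 64), (20, 16.4, 70), (21, 16.3, 15)]
red [ 270  229   24   48 1068] z90 124.8 top [ 529.4 -139.8  123.7] ((528.6026000976562, -139.9710693359375), (13.140907287597656, 9.780718803405762), 10.908696174621582)
red [271 310  22  16 328] z90 125.1 top [ 504.8 -144.7  124.2] ((504.5123291015625, -144.68234252929688), (8.56981372833252, 9.298157691955566), 13.939580917358398)
```

>>> servo_tool:
  delta_pos:
    - [0, 0, 0]
    - [0, 0, 0]
    - [0, 0, 0]
    - [0, 0, 0]
    - [0, 0, 0]
    - [0, 0, 0]
    - [0, 0, 0]
    - [0, 0, 0]
  twist:
    - [0, 0, 1]
    - [0, 0, 2]
    - [0, 0, 2]
    - [0, 0, 2]
    - [0, 0, 2]
    - [0, 0, 2]
    - [0, 0, 2]
    - [0, 0, 2]
  gripper: [255, 255, 255, 255, 255, 255, 255, 255]

```text
time_s: 14.45
tcp_pos: [517.8, -142.7, 90.7]
tool_rot: [3.141, -0.001, 0.16]
contact_force: [-3.0, -1.1, 18.0]
width: 10.1
```

```bash
python3 - <<'E'
from h import *
s=ctrl.state(); p,d,c=snap('wrist'); print(s['time_s'],s['tcp_pos'],s['tool_rot'],s['contact_force'],s['ft_torque'],s['width'])
pointer(p,c); keys(p,d,c)
ps,ds,cs=snap('scene'); cv2.imwrite('pics/final.png',ps[:,:,::-1])
E
```

```text
14.45 [ 517.80462808 -142.65306251   90.7127203 ] [ 3.14051288e+00 -9.07372265e-04  1.59831393e-01] [-2.98237153 -1.07933896 17.96691388] [-0.34553093  0.78226521  0.11269932] 10.06573590223051
pointer deg [(17, 16.6, 69), (18, 16.3, 71), (19, 16.4, 68), (20, 16.5, 68), (21, 16.2, 20)]
red [ 270  229   24   48 1070] z90 124.8 top [ 529.5 -140.2  123.7] ((528.6508178710938, -140.3511962890625), (12.717792510986328, 9.784008979797363), 8.717985153198242)
red [271 310  22  16 328] z90 125.2 top [ 504.7 -144.2  124.3] ((504.3817443847656, -144.20274353027344), (8.642871856689453, 9.44975471496582), 13.237546920776367)
```

View pics/final.png

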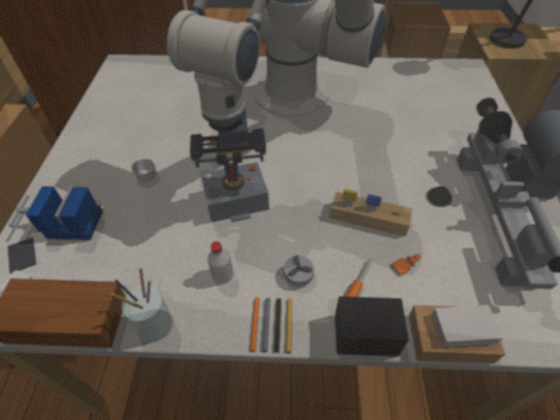

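The key is on the stop and home. The blue (373,200) and yellow (350,195) keys are still in the stand, and everything else looks unmoved. Handing in now.

```bash
python3 -c "
from plant import order; print(order.sign_off())"
```

```text
the job is handed in; nothing more can be done
None
```

The red key is in the switch box, turned clockwise to the stop and still gripped there. I handed the job in at about 14.5 s of the 48 s allowed.

- **Fully home:** near the bottom the upward force rose from 13 to 32 N while the key moved only 0.1 mm, so the collar is on the brass. It is now held down with about 18 N.
- **Turned to the stop:** the pointer stands at 16.4°, about 1.7° past the green direction of 18.2°. That matches the 1.60 rad stop. The last 2° of twist did not move the pointer and raised the torque from 0.08 to 0.11 N m.
- **Other things:** in the last picture the blue and yellow keys are still in the stand. The orange look-alike key and the loose items look unmoved.

One reading disagreed. Just before the collar seated, the vertical force read about -5 N, the wrong sign for pushing down. I took it for drift or a pin effect, and the later readings were consistent.

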